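Index the dividing head by four clicks and lock it

TASK

Bring the blank's next face round: with a fingertip against one of the dial's upright pegs, push the indexing dial counter-clockwise (seen from above) exactly four clicks, never turning it backwards by a click or past the fourth. Only then push the lock lever's knob counter-clockwise until the lever is at its stop. Push gently, grip and lift nothing, leave the blank sitting on the dial and the other things where they are, and finish clear of everything.

Things in the scene. Friction and masses are not known exactly. Their poses are not given: they have to be found in the camera images.
- head: Blue cast indexing head bolted to the bench, never moves. Origin: centre of its underside on the bench, on the dial's axis (vertical). z up; -x side carries the fixed white index pointer beside the dial's rim; the lock lever is on its -y side. Foot 180 x 180 mm, 12 mm thick.
- dial_centre (a point): Point on the dial's axis at the height of the dial's flat upper face, 58 mm above the bench. The dial is a steel disc 148 mm in diameter. A 22 mm square stub stands on its middle and carries the blank.
- dial (a joint): Turn of the dial in rad: 0 at the start, growing counter-clockwise seen from above. It clicks into a stop every 22.5 degrees (0.3927 rad, 16 stops a turn) and stays there by itself. Leaving a stop takes about 5 N pushed sideways at a peg; the resistance fades, and just past half-way the dial snaps on into the next stop by itself. Its face has one long line, on the pointer at the start, and 15 short ones, one for each stop.
- lock (a joint): Swing of the lock lever about its vertical pivot, in rad: released at 0 to 0.25 (start), 1.1 at its locked stop. Grows counter-clockwise seen from above. Stiff (about 2 N at the knob) and stays where left. At 0 the arm points along the head's -y.
- lock_knob (a point): Middle of the top of the lock lever's upright black knob, 18 mm diameter, 34 mm tall, its top 78 mm above the bench. The knob stands 72 mm from the pivot.
- lock_pivot (a point): Point on the lock lever's vertical pivot axis, 54 mm above the bench. Boss 28 mm diameter; the flat arm is 12 mm wide, its top 52 mm above the bench.
- blank_centre (a point): Centre of the loose aluminium blank, 50 x 50 x 28 mm with a 23.5 mm square hole, sitting over the stub on the dial's face and turning with it. Its top is 86 mm above the bench. Not to be lifted.
- peg0 (a point): Middle of the top of one of the dial's three equal upright push pegs, 12 mm diameter, 32 mm tall from the dial's face (top 90 mm above the bench), 64 mm from the dial's axis, 120 degrees apart. This point's frame turns with the dial.
- peg1 (a point): Middle of the top of one of the dial's three equal upright push pegs, 12 mm diameter, 32 mm tall from the dial's face (top 90 mm above the bench), 64 mm from the dial's axis, 120 degrees apart. This point's frame turns with the dial.
- peg2 (a point): Middle of the top of one of the dial's three equal upright push pegs, 12 mm diameter, 32 mm tall from the dial's face (top 90 mm above the bench), 64 mm from the dial's axis, 120 degrees apart. This point's frame turns with the dial.
- bar_tall: Bystander: upright steel bar offcut, 30 mm diameter, 70 mm tall. Origin at its underside. Leave alone.
- bar_short: Bystander: upright brass bar offcut, 40 mm diameter, 35 mm tall. Origin at its underside. Leave alone.
- spanner: Bystander: flat spanner, about 180 mm long, lying. Origin at its underside. Leave alone.
- oil_can: Bystander: grey can, 56 mm diameter, 90 mm tall, upright. Origin at its underside. Leave alone.
- square: Bystander: engineer's square lying flat, stock 20 x 90 mm, blade 120 mm. Origin at its underside. Leave alone.
- chuck_key: Bystander: T-shaped chuck key lying flat, about 97 x 90 mm. Origin at its underside. Leave alone.
- screwdriver: Bystander: black-handled screwdriver, 200 mm long, lying. Origin at its underside. Leave alone.
Mind the look-alikes: they are no part of the job. There is more than one size of the part that bears blank_centre; the job needs the smallest.

How it is judged:
By the outcome, as a careful person would: the job done as asked, in the order asked, and still so for the second after the job is handed in, with the robot touching nothing.
It also fails if it takes over 72 s, if anything falls off the work surface, if the arm or the gripper's body presses on something with over 40 N, if the wrist force passes 120 N, or if a joint passes its speed limit or range.

ROBOT

A 6-joint arm with a two-finger parallel gripper is mounted at the origin on the work surface. World frame = base frame: x ahead of the robot, y to its left, z up, the work surface at z = 0. Lengths are in m, angles in rad, forces in N, time in s.
With the tool pointing down it reaches from about 0.375 to 0.9 m from the base axis. Payload 3.1 kg.
Tool frame: the origin (TCP) lies midway between the tips of the shut fingers; the grasp point (between the pads) lies 19 mm behind it; x points along the fingers, z is the direction in which the jaws open and shut, and the axes are right-handed (so a half turn about x gives the same grasp; the last joint's range is limited). The gripper opens to 87 mm and grips with 3 to 60 N. Pads are 19 mm wide; open, the fingers measure 117 mm over their backs; the gripper's body (75 mm by 190 mm) begins 51 mm behind the grasp point.
Start: joints at [1.03, 0.527, 1.433, -0, 1.181, -0.178], TCP at [0.221, 0.585, 0.223] pointing down, gripper open.
Joint ranges: [-3.08, 3.08], [-0.75, 2.2], [0.22, 2.44], [-1.43, 4.57], [0, 2.65], [-2.85, 2.85]. Speed limits (rad/s): [2.79, 2.79, 3.14, 3.14, 3.14, 3.14].

INTERFACE

Orientations are given as a unit quaternion [x, y, z, w].
In Python, from rig import robot, optics, workorder gives the robot as it stands.
- The arm moves only by the tool arm_command, never from a script. Its argument "plan" is a list of rows, each a list of 7 numbers: the shift along the tool's x, y, z in cm, then the turn, a rotation vector about the tool's x, y, z in rad, then the finger opening in cm, from 0 to 8.7. In form: [[x, y, z, ax, ay, az, gripper], ...]. A call has 1 to 12 rows; each row shifts and turns the pose as measured when the row begins, along the tool's axes as they then stand; what a row does not reach is not made up. A row lasts 1/8 s, in which the tool goes at most 62.5 mm and 10.7 degrees, less where a joint would pass 70% of its speed; a pose out of reach is approached as far as the arm can. A call with a gripper value outside its range is refused whole. The fingers move at their own pace and stop on an object; "grip_force" is the grip in N (left out, the last holds). Time passes only in rows, so rows that do not move let the fingers close. It gives the time, the measured TCP pose, the force and the opening at its end, in the units of the state.
- robot.get_obs(): the state, without advancing time (a new reading comes with each control period).
- optics.camera(name): name is "side" or "top"; returns (picture, depth): 420x560x3 uint8, blue, green, red; 420x560 float32, m along the optical axis (not along the pixel's ray), 0 where there is no reading.
- optics.camera_info(name): a dict with "mtx" (3x3 intrinsics, pixels), "position" and "rotation" of the camera in the world. Camera axes: x right, y down, z forward; pixel columns grow to the right and rows downward; lengths in m; the calibration is good to about 2 mm. A picture is of the moment at which its call begins. camera_info takes no time and is no camera call.
- workorder.hand_in(): hands the job in, once; it reports no verdict.
The state is a dict: "time": time; "q": joint angles; "joint_velocities": joint speeds; "joint_torque": joint torques, N m; "position": TCP position; "tool_rot": TCP orientation; "ft_force": force on the tool from outside, world axes, zero at the start; "moment": the same for the moment, N m; "grip_width": finger opening in m.
Only numpy, scipy, OpenCV 4.12 (cv2) and the standard library are available. Lean on these libraries where they do the work, as an engineer would, in place of code of your own. Each camera call takes 0.05 s, during which the arm holds its last target. There are 200 camera calls.

## Working session

There is one attempt and no reset: what is moved stays moved. The work goes in short steps, Python scripts to look and compute and a tool call to move; the robot and the scene stay as the last step left them, time stands still between calls to the robot, and variables do not carry over. Pictures are saved under pics/ and viewed, about 8 in all and at most 12, crops included, and the job is handed in when it is done.

Besides the shell and the picture viewer there is one more tool, called after ">>>" as name([rows], argument=value, ...), one row to a line, values as JSON. arm_command: Moves the arm, as the interface text tells. Its arguments: {"type":"object","properties":{"plan":{"type":"array"},"grip_force":{"type":"number"}},"required":["plan"]}

```bash
mkdir -p pics; cat > h.py <<'E'
import numpy as np, cv2
from rig import robot, optics, workorder
from scipy.spatial.transform import Rotation as R
def rot(i):
    r=np.array(i["rotation"],float)
    return r if r.shape==(3,3) else R.from_quat(r).as_matrix()
def cast(name,uv,z):
    i=optics.camera_info(name);K=np.array(i["mtx"]);p=np.array(i["position"])
    d=rot(i)@np.linalg.inv(K)@np.array([uv[0],uv[1],1.]);return p+d*(z-p[2])/d[2]
def proj(name,X):
    i=optics.camera_info(name);c=rot(i).T@(np.array(X)-np.array(i["position"]));c=np.array(i["mtx"])@c;return c[:2]/c[2]
def cloud(name,depth):
    i=optics.camera_info(name);K=np.array(i["mtx"]);v,u=np.mgrid[:420,:560]
    c=np.stack([(u-K[0,2])/K[0,0]*depth,(v-K[1,2])/K[1,1]*depth,depth],-1)
    return c@rot(i).T+np.array(i["position"])
E
python3 - <<'E'
from h import *
for n in("top","side"):
    p,d=optics.camera(n);np.savez(f"{n}0.npz",p=p,d=d);cv2.imwrite(f"pics/{n}0.png",p);i=optics.camera_info(n);print(n,i)
print(robot.get_obs())
E
```

```text
top {'mtx': array([[384.68954444,   0.        , 274.74410787],
       [  0.        , 384.68954444, 209.41627272],
       [  0.        ,   0.        ,   1.        ]]), 'position': array([ 0.40335646, -0.01649041,  1.09406012]), 'rotation': array([-0.70214842,  0.70686925, -0.07061171,  0.04834711])}
side {'mtx': array([[407.79562876,   0.        , 283.64625409],
       [  0.        , 407.79562876, 215.75313974],
       [  0.        ,   0.        ,   1.        ]]), 'position': array([ 0.25447869, -0.66218879,  0.70562452]), 'rotation': array([ 0.88888427, -0.18725248,  0.09134737, -0.40801583])}
{'time': 0.1, 'q': array([ 1.03051263e+00,  5.28399761e-01,  1.43377173e+00,  6.21518007e-06,
        1.18139374e+00, -1.78482948e-01]), 'joint_velocities': array([-7.32355395e-05, -2.08914735e-03, -3.72704728e-03,  1.76737386e-03,
        3.49830386e-04,  4.98516922e-04]), 'joint_torque': array([-4.78452184e-04, -4.40987992e+01, -1.77150750e+01,  6.35218760e-02,
        5.33953006e-02, -5.06982838e-05]), 'position': array([0.22084161, 0.58398015, 0.22165395]), 'tool_rot': array([-0.40216885,  0.58243482,  0.40159615,  0.58116299]), 'ft_force': array([-1.06645664,  0.38671116, -0.48763378]), 'moment': array([-0.01134879, -0.01408154, -0.0239349 ]), 'grip_width': 0.08693025781005538}
```

View pics/top0.png

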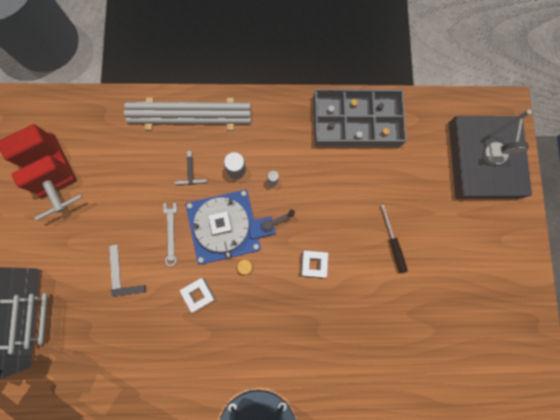

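View pics/side0.png

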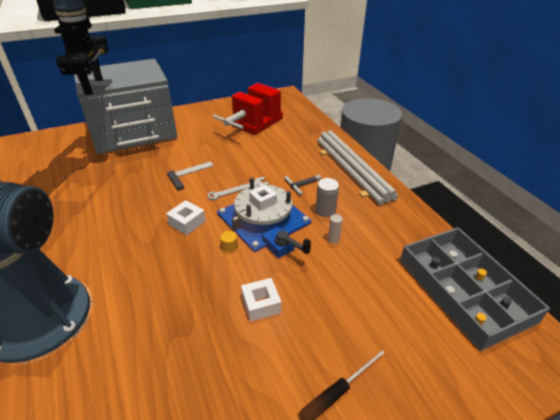

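The top view shows the head at about (222,226). Its lever is on the right with the knob at (291,213), and the pointer is below at about (228,252). The only blank on the dial is at (220,223); the loose look-alikes at (197,295) and (315,264) are larger and on the bench. Next is an enlarged crop to confirm this, plus measurements.

```bash
cat > meas.py <<'E'
from h import *
p=np.load("top0.npz")["p"];d=np.load("top0.npz")["d"]
P=cloud("top",d);hsv=cv2.cvtColor(p,cv2.COLOR_BGR2HSV)
roi=np.zeros((420,560),bool);roi[170:285,170:310]=1
print("bench z",np.median(P[300:330,300:400,2]))
blue=roi&(hsv[...,0]>100)&(hsv[...,0]<130)&(hsv[...,1]>120)
n,l,s,c=cv2.connectedComponentsWithStats(blue.astype(np.uint8))
for i in range(1,n):
    if s[i,4]>15: print("blue",s[i],c[i])
dark=roi&(hsv[...,2]<75)&(hsv[...,1]<130)
n,l,s,c=cv2.connectedComponentsWithStats(dark.astype(np.uint8))
for i in range(1,n):
    if s[i,4]>4: print("dark",s[i],c[i].round(1),"maxz",P[l==i][:,2].max().round(3),"cast.09",cast("top",c[i],.09).round(4))
m=roi&(P[...,2]>.05)&(P[...,2]<.066)
print("disc plane pts centroid",P[m].mean(0))
m=roi&(P[...,2]>.078)&(P[...,2]<.0885)
q=P[m];print("z.078-.0885",len(q)); 
c=cv2.resize(p[180:275,180:305],None,fx=6,fy=6,interpolation=cv2.INTER_CUBIC);cv2.imwrite("pics/crop0.png",c)
ob=[("blankA",(197,295)),("blankB",(315,264)),("barS",(245,267)),("barT",(273,179)),("can",(234,165))]
for k,uv in ob: print(k,P[uv[1]-3:uv[1]+4,uv[0]-3:uv[0]+4].reshape(-1,3).mean(0).round(3))
E
python3 meas.py
```

```text
bench z 0.0007994280504654006
blue [226 193  48  45 401] [249.39900249 216.09476309]
blue [188 200  18  28 124] [194.20967742 210.13709677]
blue [232 235  26  20 211] [245.00473934 246.39336493]
blue [194 237  31  25 221] [206.58823529 253.19457014]
dark [288 211   5   6  20] [290.4 213.6] maxz 0.081 cast.09 [ 0.5625 -0.0903  0.09  ]
disc plane pts centroid [0.54172674 0.08396269 0.05858138]
z.078-.0885 334
blankA [0.35  0.165 0.001]
blankB [ 0.432 -0.164  0.001]
barS [0.425 0.032 0.036]
barT [ 0.657 -0.045  0.087]
can [0.695 0.06  0.091]
```

View pics/crop0.png

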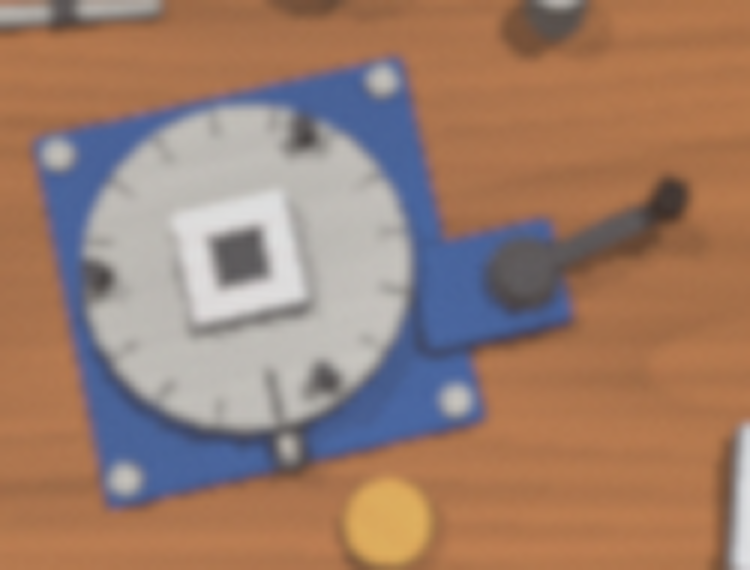

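The crop confirms the smallest blank on the stub at crop (240,257). The pegs are at about (303,130), (97,280) and (322,380), the long line is on the pointer at (285,440), and the knob is at (668,200). Now the precise geometry.

```bash
cat > m2.py <<'E'
from h import *
f=lambda u,v,z:cast("top",(u/6+180-.42,v/6+180-.42),z)
cor=np.array([f(u,v,.012) for u,v in [(35,140),(400,58),(485,420),(105,508)]]);scr=np.array([f(u,v,.014) for u,v in [(58,155),(382,80),(455,400),(125,480)]])
print("foot c",cor.mean(0),scr.mean(0),"sides",np.linalg.norm(np.diff(cor[:,:2],axis=0),axis=1))
p=np.load("top0.npz")["p"];d=np.load("top0.npz")["d"];hsv=cv2.cvtColor(p,cv2.COLOR_BGR2HSV)
m=((hsv[...,1]<50)&(hsv[...,2]>60)).astype(np.uint8);m[:,:170]=0;m[:,270:]=0;m[:195]=0;m[260:]=0
n,l,s,c=cv2.connectedComponentsWithStats(m);i=l[225,205]
cs,_=cv2.findContours((l==i).astype(np.uint8),0,2);h=cv2.convexHull(max(cs,key=len))
e=cv2.fitEllipse(h);print(e,"dial c",cast("top",e[0],.056))
C=f(247.5,270,.058);print("dial c eye",C)
x=(cor[0]+cor[1]-cor[2]-cor[3]);th=np.arctan2(x[1],x[0]);print("head yaw",np.degrees(th))
for n,u,v in[("A",303,130),("B",97,280),("C",322,380)]:
    for z in(.058,.075,.09):
        X=f(u,v,z)-C;print(n,z,f(u,v,z).round(4),np.hypot(*X[:2]).round(4),np.degrees(np.arctan2(X[1],X[0])).round(1))
print("pivot",f(522,275,.054),"knob top",f(668,193,.078))
for k in("top","side"):
    p=np.load(k+"0.npz")["p"];P=cloud(k,np.load(k+"0.npz")["d"])
    M=(np.hypot(P[...,0]-C[0],P[...,1]-C[1])<.085)&(P[...,2]>.062)
    M&=np.hypot(P[...,0]-C[0],P[...,1]-C[1])>.045
    n,l,s,c=cv2.connectedComponentsWithStats(M.astype(np.uint8))
    for j in range(1,n):
        if s[j,4]>3:
            q=P[l==j];t=q[q[:,2]>q[:,2].max()-.012].mean(0);X=t-C;print(k,c[j].round(1),s[j,4],"zmax",q[:,2].max().round(3),q.mean(0).round(4),np.degrees(np.arctan2(X[1],X[0])).round(1),np.hypot(X[0],X[1]).round(3))
    hsv=cv2.cvtColor(p,cv2.COLOR_BGR2HSV)
    M=(P[...,2]>.055)&(np.hypot(P[...,0]-.56,P[...,1]+.09)<.03);print(k,"knob",P[M].mean(0).round(4),M.sum())
p=np.load("side0.npz")["p"];cv2.imwrite("pics/crops.png",cv2.resize(p[160:265,205:325],None,fx=6,fy=5.7,interpolation=cv2.INTER_CUBIC))
E
python3 m2.py
```

```text
foot c [0.54024405 0.09672157 0.012     ] [0.54103179 0.09716759 0.014     ] sides [0.17688866 0.17769157 0.17975978]
((221.25454711914062, 226.69300842285156), (54.406585693359375, 60.621315002441406), 171.355224609375) dial c [0.5329918  0.09512738 0.056     ]
dial c eye [0.53849904 0.09613575 0.058     ]
head yaw 12.596722881039987
A 0.058 [0.6026 0.0719 0.058 ] 0.0686 -20.7
A 0.075 [0.5994 0.0704 0.075 ] 0.0661 -22.9
A 0.09 [0.5965 0.0691 0.09  ] 0.064 -25.0
B 0.058 [0.5343 0.1634 0.058 ] 0.0674 93.5
B 0.075 [0.5322 0.1605 0.075 ] 0.0647 95.6
B 0.09 [0.5303 0.1579 0.09  ] 0.0623 97.6
C 0.058 [0.4887 0.0622 0.058 ] 0.0602 -145.7
C 0.075 [0.4873 0.0609 0.075 ] 0.0621 -145.5
C 0.09 [0.4861 0.0598 0.09  ] 0.0638 -145.3
pivot [ 0.53607647 -0.02754556  0.054     ] knob top [ 0.56957248 -0.09273421  0.078     ]
top [229.8 201.4] 26 zmax 0.094 [0.5973 0.0704 0.0835] -23.1 0.065
top [195.5 225.4] 27 zmax 0.097 [0.5332 0.1595 0.0845] 93.6 0.065
top [233.7 242.3] 23 zmax 0.093 [0.4882 0.059  0.0852] -144.1 0.062
top knob [ 0.5666 -0.0922  0.0742] 46
side [251.2 182.3] 50 zmax 0.093 [0.5348 0.1585 0.0799] 93.3 0.063
side [288.  195.9] 54 zmax 0.093 [0.5989 0.0684 0.0797] -24.1 0.066
side [248.  209.6] 57 zmax 0.093 [0.4887 0.0578 0.0796] -142.5 0.062
side knob [ 0.568  -0.0963  0.0705] 93
```

View pics/crops.png

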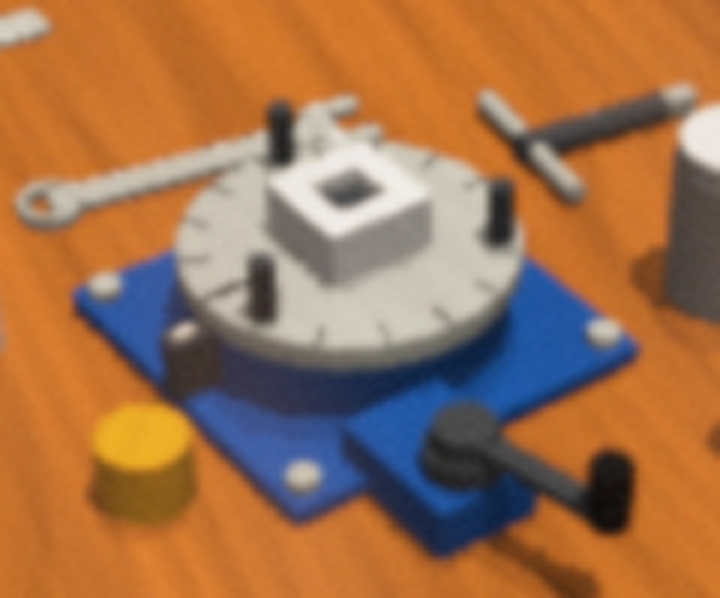

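The side crop agrees: pegs at crop (280,130), (497,210) and (262,285), knob at (608,490), and everything around the dial is lower than the gripper body will be. Plan: push peg A (at -24.5° in world) with the shut fingers, turning the tool along with the dial.

```bash
cat >> h.py <<'E'
C=np.array([.540,.0963])
def axes():
    o=robot.get_obs();M=R.from_quat(o["tool_rot"]).as_matrix();return o,M
def to(pos,ydir_deg):
    """tool-frame shift (cm) and turn about tool x to bring tool y along the world heading ydir_deg, tool down"""
    o,M=axes();a=np.radians(ydir_deg);y=np.array([np.cos(a),np.sin(a),0]);x=np.array([0,0,-1.])
    T=np.stack([x,y,np.cross(x,y)],1)
    print("t",round(o["time"],2),"pos",o["position"].round(4),"F",o["ft_force"].round(2),"yhead",np.degrees(np.arctan2(M[1,1],M[0,1])).round(1),"q",o["q"].round(2),"w",round(o["grip_width"],4))
    print("shift cm",(M.T@(np.array(pos)-o["position"])*100).round(2),"turn",R.from_matrix(M.T@T).as_rotvec().round(3))
def ring(deg,r=.064,z=.072):
    a=np.radians(deg);return [C[0]+r*np.cos(a),C[1]+r*np.sin(a),z]
def pegs(tag):
    """dial phase from the pegs (mod 120), by depth in both views"""
    for k in("top","side"):
        p,d=optics.camera(k);cv2.imwrite(f"pics/{tag}_{k}.png",p);P=cloud(k,d)
        r=np.hypot(P[...,0]-C[0],P[...,1]-C[1]);M=(r<.075)&(r>.053)&(P[...,2]>.065)&(P[...,2]<.097)
        n,l,s,c=cv2.connectedComponentsWithStats(M.astype(np.uint8))
        print(k,[(np.degrees(np.arctan2(*(P[l==j].mean(0)[:2]-C)[::-1])).round(1),int(s[j,4])) for j in range(1,n) if s[j,4]>5])
        M=(P[...,2]>.056)&(P[...,2]<.085)&(np.hypot(P[...,0]-.536,P[...,1]+.0276)>.055)&(np.hypot(P[...,0]-.536,P[...,1]+.0276)<.085)
        q=P[M];print("  knob",q.mean(0).round(4) if len(q) else None,len(q))
E
python3 - <<'E'
from h import *
s=-46
for y in (s+90,s-90): to(ring(s,z=.2),y)
pegs("p0")
E
```

```text
t 0.1 pos [0.2208 0.584  0.2217] F [-1.07  0.39 -0.49] yhead 159.3 q [ 1.03  0.53  1.43  0.    1.18 -0.18] w 0.0869
shift cm [  2.22 -52.9  -37.04] turn [ 2.012e+00 -2.000e-03  2.000e-03]
t 0.1 pos [0.2208 0.584  0.2217] F [-1.07  0.39 -0.49] yhead 159.3 q [ 1.03  0.53  1.43  0.    1.18 -0.18] w 0.0869
shift cm [  2.22 -52.9  -37.04] turn [-1.13e+00 -2.00e-03 -1.00e-03]
top [(np.float64(-24.8), 24), (np.float64(95.8), 24), (np.float64(-144.8), 19)]
  knob [0.5427 0.0229 0.0615] 320
side [(np.float64(94.6), 47), (np.float64(-25.6), 50), (np.float64(-143.1), 50)]
  knob [0.5462 0.0053 0.0624] 334
```

>>> arm_command([
  [0,-4.4,-3.1,0,0,0,0],
  [0,-4.4,-3.1,0,0,0,0],
  [0,-4.4,-3.1,0,0,0,0],
  [0,-4.4,-3.1,0,0,0,0],
  [0,-4.4,-3.1,0,0,0,0],
  [0,-4.4,-3.1,0,0,0,0],
  [0,-4.4,-3.1,0,0,0,0],
  [0,-4.4,-3.1,0,0,0,0],
  [0,-4.4,-3.1,0,0,0,0],
  [0,-4.4,-3.1,0,0,0,0],
  [0,-4.4,-3.1,0,0,0,0],
  [0,-4.4,-3.1,0,0,0,0],
], grip_force=10)

```text
time: 1.7
position: [0.5942, 0.038, 0.221]
tool_rot: [-0.404, 0.579, 0.404, 0.581]
ft_force: [0.3, 0.1, -0.8]
grip_width: 0.0002
```

>>> arm_command([
  [0,0,0,0.18,0,0,0],
  [0,0,0,0.18,0,0,0],
  [0,0,0,0.18,0,0,0],
  [0,0,0,0.18,0,0,0],
  [0,0,0,0.18,0,0,0],
  [0,0,0,0.18,0,0,0],
  [0,0,0,0.18,0,0,0],
  [0,0,0,0.18,0,0,0],
  [0,0,0,0.18,0,0,0],
  [0,0,0,0.18,0,0,0],
  [0,0,0,0.18,0,0,0],
  [0,0,0,0,0,0,0],
])

```text
time: 3.2
position: [0.5954, 0.0323, 0.2176]
tool_rot: [0.286, 0.648, -0.286, 0.645]
ft_force: [0.9, 0.8, -0.4]
grip_width: 0.0002
```

```bash
python3 -c "
from h import *
to(ring(-46,z=.15),44)"
```

```text
t 3.2 pos [0.5954 0.0323 0.2176] F [ 0.92  0.78 -0.35] yhead 42.3 q [-0.13  0.5   1.51  0.    1.14  0.7 ] w 0.0002
shift cm [ 6.76  0.41 -2.04] turn [-0.03  -0.003  0.   ]
```

>>> arm_command([
  [3.4,0.2,-1.0,-0.03,0,0,0],
  [3.4,0.2,-1.0,0,0,0,0],
  [0,0,0,0,0,0,0],
  [0,0,0,0,0,0,0],
])

```text
time: 3.7
position: [0.5863, 0.0494, 0.1499]
tool_rot: [0.273, 0.652, -0.272, 0.653]
ft_force: [0.0, 0.2, 0.1]
grip_width: 0.0005
```

```bash
python3 -c "
from h import *
to(ring(-46),44)"
```

```text
t 3.7 pos [0.5863 0.0494 0.1499] F [0.02 0.17 0.14] yhead 44.6 q [-0.11  0.57  1.6   0.    0.97  0.68] w 0.0005
shift cm [ 7.79 -0.09 -0.19] turn [ 0.011  0.    -0.002]
```

>>> arm_command([
  [3,0,-0.2,0,0,0,0],
  [3,0,0,0,0,0,0],
  [1.7,0,0,0,0,0,0],
  [0,0,0,0,0,0,0],
])

```text
time: 4.2
position: [0.5921, 0.0491, 0.0775]
tool_rot: [0.274, 0.647, -0.27, 0.658]
ft_force: [-0.5, 0.1, 0.7]
grip_width: 0.0007
```

>>> arm_command([
  [0,0.2,0,0,0,0,0],
  [0,0.2,0,0,0,0,0],
])

```text
time: 4.45
position: [0.5963, 0.0515, 0.0796]
tool_rot: [0.274, 0.646, -0.27, 0.659]
ft_force: [-2.9, -3.2, -1.9]
grip_width: 0.0006
```

```bash
python3 -c "
from h import *
to(ring(-40),50);pegs('p1')"
```

```text
t 4.45 pos [0.5963 0.0515 0.0796] F [-2.92 -3.17 -1.87] yhead 44.8 q [-0.1   0.68  1.63  0.    0.82  0.69] w 0.0006
shift cm [ 0.75 -0.26 -0.78] turn [-0.091  0.015 -0.012]
top []
  knob [ 0.567  -0.093   0.0755] 43
side [(np.float64(94.8), 44), (np.float64(-46.1), 26), (np.float64(-143.0), 51)]
  knob [0.5465 0.0049 0.0624] 337
```

Contact came earlier than expected (4 N, 18 mm from the peg) and the radius had drifted. I'll back off and correct depth and radius.

>>> arm_command([
  [0,-0.5,0,0,0,0,0],
  [0.4,0,-0.5,0,0.015,-0.01,0],
  [0.4,0,-0.3,0,0,0,0],
  [0,0,0,0,0,0,0],
])

```text
time: 5.05
position: [0.5874, 0.0543, 0.0716]
tool_rot: [0.273, 0.652, -0.27, 0.653]
ft_force: [-0.5, -0.5, 0.0]
grip_width: 0.0003
```

```bash
python3 -c "
from h import *
to(ring(-40),50)"
```

```text
t 5.05 pos [0.5874 0.0543 0.0716] F [-0.49 -0.49  0.02] yhead 44.8 q [-0.1   0.69  1.64  0.    0.81  0.69] w 0.0003
shift cm [-0.03  0.18  0.05] turn [-0.091  0.    -0.004]
```

>>> arm_command([
  [0,0.3,-0.01,-0.08,0,0,0],
  [0,0.3,-0.01,-0.07,0,0,0],
  [0,0.3,-0.01,-0.05,0,0,0],
  [0,0.3,-0.01,-0.05,0,0,0],
])

```text
time: 5.55
position: [0.5931, 0.0601, 0.0714]
tool_rot: [0.182, 0.683, -0.186, 0.683]
ft_force: [-2.3, -6.0, 1.8]
grip_width: 0.0007
```

```bash
cat >> h.py <<'E'
def st():
    o,M=axes();r=o["position"][:2]-C;a=np.degrees(np.arctan2(r[1],r[0]))
    print("finger deg",a.round(1),"r",np.hypot(*r).round(4));to(ring(a),a+90)
E
python3 -c "
from h import *
st();pegs('p2')"
```

```text
finger deg -34.3 r 0.0643
t 5.55 pos [0.5931 0.0601 0.0714] F [-2.3  -5.98  1.83] yhead 59.8 q [-0.08  0.69  1.62 -0.01  0.83  0.45] w 0.0007
shift cm [-0.06  0.   -0.03] turn [0.072 0.001 0.005]
top []
  knob [ 0.5522 -0.0458  0.0691] 70
side [(np.float64(99.0), 22), (np.float64(-40.8), 64), (np.float64(-140.7), 54)]
  knob [0.5455 0.0052 0.0623] 340
```

>>> arm_command([
  [0,0.3,-0.02,0,0,0,0],
  [0,0.3,-0.02,-0.05,0,0,0],
  [0,0.3,-0.02,-0.05,0,0,0],
])

```text
time: 6.02
position: [0.5963, 0.0646, 0.0716]
tool_rot: [0.145, 0.692, -0.152, 0.691]
ft_force: [-0.0, -3.1, 1.0]
grip_width: 0.0007
```

```bash
python3 -c "
from h import *
st();pegs('p3')"
```

```text
finger deg -29.4 r 0.0646
t 6.03 pos [0.5963 0.0646 0.0716] F [-0.03 -3.12  0.97] yhead 65.8 q [-0.07  0.7   1.61 -0.01  0.84  0.36] w 0.0007
shift cm [-0.04  0.   -0.06] turn [0.09  0.001 0.011]
top [(np.float64(-138.7), 10)]
  knob [ 0.54   -0.0015  0.0638] 150
side [(np.float64(103.1), 44), (np.float64(-36.7), 66), (np.float64(-135.3), 49)]
  knob [0.5459 0.005  0.0624] 345
```

>>> arm_command([
  [0,0.3,-0.06,0,0,0,0],
  [0,0.3,-0.03,-0.04,0,0,0],
  [0,0.3,-0.03,-0.05,0,0,0],
])

```text
time: 6.5
position: [0.5992, 0.0748, 0.0714]
tool_rot: [0.114, 0.698, -0.12, 0.697]
ft_force: [0.8, 0.6, 0.2]
grip_width: 0.0007
```

```bash
python3 -c "
from h import *
st();pegs('p4')"
```

```text
finger deg -20.0 r 0.063
t 6.5 pos [0.5992 0.0748 0.0714] F [0.77 0.58 0.16] yhead 71.0 q [-0.06  0.7   1.6  -0.01  0.84  0.28] w 0.0007
shift cm [-0.06 -0.    0.1 ] turn [ 0.017 -0.     0.009]
top [(np.float64(-122.5), 21)]
  knob [0.5434 0.0181 0.0622] 269
side [(np.float64(117.7), 45), (np.float64(-26.1), 61), (np.float64(-120.3), 52)]
  knob [0.5442 0.0063 0.0636] 354
```

>>> arm_command([
  [0,0.3,0.05,-0.04,0,0,0],
  [0,0.3,0,-0.05,0,0,0],
  [0,0.3,-0.01,-0.04,0,0,0],
  [0,0.3,-0.02,-0.03,0,0,0],
  [0,0.3,-0.02,-0.03,0,0,0],
  [0,0.3,-0.02,-0.04,0,0,0],
])

```text
time: 7.35
position: [0.6033, 0.0871, 0.0713]
tool_rot: [0.023, 0.708, -0.037, 0.705]
ft_force: [1.4, -3.0, -0.2]
grip_width: 0.0002
```

```bash
python3 -c "
from h import *
st();pegs('p5')"
```

```text
finger deg -8.3 r 0.064
t 7.35 pos [0.6033 0.0871 0.0713] F [ 1.41 -3.05 -0.18] yhead 85.1 q [-0.03  0.71  1.58 -0.03  0.85  0.07] w 0.0002
shift cm [-0.07 -0.   -0.  ] turn [ 0.06  -0.002  0.02 ]
top [(np.float64(-116.0), 19)]
  knob [0.5429 0.0232 0.0617] 307
side [(np.float64(125.6), 44), (np.float64(-13.4), 76), (np.float64(-113.6), 51)]
  knob [0.5447 0.0055 0.0636] 354
```

>>> arm_command([
  [0,0.3,-0.02,0,0,0.01,0],
  [0,0.3,-0.02,-0.03,0,0.01,0],
  [0,0.3,-0.02,-0.05,0,0,0],
])

```text
time: 7.82
position: [0.6029, 0.0991, 0.071]
tool_rot: [0.004, 0.708, 0.0, 0.706]
ft_force: [0.5, 0.6, 0.8]
grip_width: 0.0008
```

```bash
python3 -c "
from h import *
st();pegs('p6')"
```

```text
finger deg 2.6 r 0.063
t 7.83 pos [0.6029 0.0991 0.071 ] F [0.54 0.56 0.77] yhead 89.7 q [-0.02  0.71  1.58  0.01  0.85 -0.02] w 0.0008
shift cm [-0.1   0.01  0.1 ] turn [-0.05  -0.003 -0.006]
top [(np.float64(-100.2), 20)]
  knob [0.5423 0.0224 0.0617] 309
side [(np.float64(-0.0), 84), (np.float64(141.4), 45), (np.float64(-98.8), 53)]
  knob [0.5456 0.0048 0.0639] 341
```

>>> arm_command([
  [0,0.3,0.05,-0.07,0,0,0],
  [0,0.3,0,-0.05,0,0,0],
  [0,0.3,-0.01,-0.04,0,0,0],
  [0,0.3,-0.02,-0.03,0,0,0],
  [0,0.3,-0.02,-0.03,0,0,0],
  [0,0.3,-0.02,-0.04,0,0,0],
])

```text
time: 8.68
position: [0.6022, 0.1122, 0.071]
tool_rot: [-0.093, 0.701, 0.091, 0.701]
ft_force: [0.9, -2.6, -1.2]
grip_width: 0.0005
```

```bash
python3 -c "
from h import *
st();pegs('p7')"
```

```text
finger deg 14.4 r 0.0642
t 8.68 pos [0.6022 0.1122 0.071 ] F [ 0.93 -2.59 -1.21] yhead 105.0 q [ 0.    0.71  1.58 -0.    0.85 -0.26] w 0.0005
shift cm [-0.1   0.   -0.02] turn [ 0.011 -0.001  0.002]
top [(np.float64(-92.7), 22), (np.float64(151.2), 11)]
  knob [0.5417 0.0224 0.0618] 309
side [(np.float64(12.3), 90), (np.float64(149.2), 47), (np.float64(-90.2), 56)]
  knob [0.5455 0.0047 0.0636] 340
```

>>> arm_command([
  [0,0.3,-0.02,-0.02,0,0,0],
  [0,0.3,-0.02,-0.04,0,0,0],
  [0,0.3,-0.02,-0.05,0,0,0],
])

```text
time: 9.15
position: [0.5978, 0.1236, 0.0709]
tool_rot: [-0.131, 0.695, 0.132, 0.694]
ft_force: [1.5, -0.4, -0.3]
grip_width: 0.0004
```

```bash
python3 -c "
from h import *
st();pegs('p8')"
```

```text
finger deg 25.3 r 0.0639
t 9.15 pos [0.5978 0.1236 0.0709] F [ 1.48 -0.4  -0.33] yhead 111.5 q [ 0.02  0.71  1.59  0.    0.85 -0.36] w 0.0004
shift cm [-0.11  0.    0.01] turn [-0.067 -0.002 -0.002]
top [(np.float64(-77.4), 24), (np.float64(163.3), 22)]
  knob [0.5405 0.0233 0.0619] 301
side [(np.float64(27.7), 104), (np.float64(163.7), 50), (np.float64(-77.0), 42)]
  knob [0.5456 0.0058 0.0634] 348
```

Three clicks done (peg B 95.5° → 163°). Fourth click, with a more careful finish.

>>> arm_command([
  [0,0.3,0,-0.08,0,0,0],
  [0,0.3,0,-0.05,0,0,0],
  [0,0.3,-0.01,-0.04,0,0,0],
  [0,0.3,-0.02,-0.03,0,0,0],
  [0,0.3,-0.02,-0.03,0,0,0],
  [0,0.3,-0.02,-0.04,0,0,0],
])

```text
time: 10.0
position: [0.595, 0.132, 0.0711]
tool_rot: [-0.234, 0.667, 0.223, 0.672]
ft_force: [2.4, -4.1, -2.0]
grip_width: 0.0007
```

>>> arm_command([
  [0,0.25,-0.02,-0.02,0,0,0],
  [0,0.25,-0.02,-0.04,0,0,0],
])

```text
time: 10.25
position: [0.593, 0.1349, 0.0711]
tool_rot: [-0.255, 0.659, 0.243, 0.665]
ft_force: [1.8, -2.4, -0.3]
grip_width: 0.0004
```

```bash
python3 -c "
from h import *
st();pegs('p9')"
```

```text
finger deg 36.1 r 0.0656
t 10.25 pos [0.593  0.1349 0.0711] F [ 1.78 -2.38 -0.34] yhead 131.2 q [ 0.05  0.7   1.6  -0.02  0.82 -0.66] w 0.0004
shift cm [-0.09  0.01 -0.16] turn [0.09  0.003 0.019]
top [(np.float64(-69.8), 23), (np.float64(171.1), 21)]
  knob [0.541  0.0223 0.0619] 292
side [(np.float64(34.7), 68), (np.float64(172.5), 50), (np.float64(-69.0), 41)]
  knob [0.5467 0.006  0.0635] 361
```

>>> arm_command([
  [0,0.25,-0.1,0.03,0,0.01,0],
  [0,0.25,-0.04,0,0,0,0],
])

```text
time: 10.6
position: [0.5873, 0.1395, 0.071]
tool_rot: [-0.239, 0.664, 0.236, 0.667]
ft_force: [-0.4, 0.4, 1.1]
grip_width: 0.0005
```

```bash
python3 -c "
from h import *
st();pegs('p10')"
```

```text
finger deg 42.4 r 0.0641
t 10.6 pos [0.5873 0.1395 0.071 ] F [-0.43  0.39  1.15] yhead 129.3 q [ 0.05  0.7   1.61 -0.    0.83 -0.63] w 0.0005
shift cm [-0.1  -0.   -0.01] turn [-0.053  0.002  0.006]
top [(np.float64(-63.4), 22), (np.float64(177.4), 22)]
  knob [0.5403 0.0215 0.0617] 306
side [(np.float64(41.7), 73), (np.float64(-177.7), 49), (np.float64(-59.5), 50)]
  knob [0.548  0.0074 0.0636] 370
```

The dial let go and was moving during the pictures. I'll back off, lift clear and check.

>>> arm_command([
  [0,-0.4,0,0,0,0,0],
  [-3,0,0,0,0,0,0],
  [-3,0,0,0,0,0,0],
  [-2,0,0,0,0,0,0],
  [0,0,0,0,0,0,0],
])

```text
time: 11.32
position: [0.5879, 0.137, 0.1522]
tool_rot: [-0.239, 0.666, 0.237, 0.666]
ft_force: [0.2, 0.3, 0.7]
grip_width: 0.0004
```

```bash
python3 -c "
from h import *
st();pegs('p11')
a=np.radians(-64);k=np.array([.5685,-.0935])
t=np.array([-np.sin(a),np.cos(a)]);s=k-t*.026;print(k,s)
to([*s,.15],26)"
```

```text
finger deg 40.4 r 0.0629
t 11.32 pos [0.5879 0.137  0.1522] F [0.18 0.33 0.75] yhead 129.4 q [ 0.05  0.58  1.55 -0.    1.   -0.64] w 0.0004
shift cm [8.02 0.02 0.12] turn [-0.017 -0.001  0.002]
top [(np.float64(-55.2), 22), (np.float64(-174.7), 22)]
  knob [0.5415 0.0231 0.0617] 320
side [(np.float64(64.6), 35), (np.float64(-173.3), 50), (np.float64(-55.1), 43)]
  knob [0.5486 0.0084 0.0631] 372
[ 0.5685 -0.0935] [ 0.54513135 -0.10489765]
t 11.43 pos [0.5864 0.1369 0.1503] F [-1.05  0.37  0.77] yhead 129.4 q [ 0.05  0.59  1.56 -0.    1.   -0.64] w 0.0004
shift cm [  0.1  -16.08 -18.53] turn [ 1.804 -0.003  0.003]
```

All three pegs have turned 90° (C -144.5→-55, B 95.5→-174, A →65), so it is exactly four clicks. Now the lock lever.

>>> arm_command([
  [-0.3,-3.2,-3.7,0,0,0,0],
  [0,-3.2,-3.7,0,0,0,0],
  [0,-3.2,-3.7,0,0,0,0],
  [0,-3.2,-3.7,0,0,0,0],
  [0,-3.2,-3.7,0,0,0,0],
])

```text
time: 12.05
position: [0.5413, -0.1063, 0.1471]
tool_rot: [-0.239, 0.669, 0.243, 0.66]
ft_force: [0.5, 0.1, -0.5]
grip_width: 0.0004
```

>>> arm_command([
  [0,0,0,0.18,0,0,0],
  [0,0,0,0.18,0,0,0],
  [0,0,0,0.18,0,0,0],
  [0,0,0,0.18,0,0,0],
  [0,0,0,0.18,0,0,0],
  [0,0,0,0.18,0,0,0],
  [0,0,0,0.18,0,0,0],
  [0,0,0,0.18,0,0,0],
  [0,0,0,0.18,0,0,0],
  [0,0,0,0.18,0,0,0],
  [0,0,0,0,0,0,0],
])

```text
time: 13.42
position: [0.5304, -0.1079, 0.1308]
tool_rot: [0.386, 0.605, -0.395, 0.574]
ft_force: [0.5, -0.7, 0.5]
grip_width: 0.0008
```

```bash
python3 -c "
from h import *
to([.545,-.105,.062],26)"
```

```text
t 13.43 pos [ 0.5304 -0.1079  0.1308] F [ 0.53 -0.69  0.52] yhead 23.0 q [-0.4   0.56  1.69 -0.01  0.93  0.77] w 0.0008
shift cm [6.82 1.7  0.51] turn [-0.053 -0.031  0.034]
```

>>> arm_command([
  [0,1.0,0.5,-0.05,-0.03,0.034,0],
  [3,0,0,0,0,0,0],
  [2.5,0,0,0,0,0,0],
  [0,0,0,0,0,0,0],
])

```text
time: 13.92
position: [0.5404, -0.1081, 0.0716]
tool_rot: [0.371, 0.603, -0.371, 0.6]
ft_force: [-0.9, 0.4, -0.1]
grip_width: 0.0004
```

```bash
python3 -c "
from h import *
to([.545,-.105,.062],26)"
```

```text
t 13.93 pos [ 0.5404 -0.1081  0.0716] F [-0.92  0.42 -0.12] yhead 26.7 q [-0.4   0.65  1.74  0.    0.75  0.7 ] w 0.0004
shift cm [ 0.96  0.55 -0.06] turn [ 0.011 -0.003  0.002]
```

>>> arm_command([
  [0.9,0.5,-0.05,0,0,0,0],
  [0,0.4,-0.01,-0.05,0,0,0],
  [0,0.4,-0.01,-0.05,0,0,0],
  [0,0.4,-0.01,-0.05,0,0,0],
  [0,0.4,-0.01,-0.05,0,0,0],
  [0,0.4,-0.01,-0.05,0,0,0],
])

```text
time: 14.68
position: [0.5645, -0.0974, 0.0639]
tool_rot: [0.286, 0.645, -0.289, 0.647]
ft_force: [-0.0, -3.7, -1.6]
grip_width: 0.0006
```

```bash
cat >> h.py <<'E'
V=np.array([.536,-.0276])
def lv():
    o,M=axes();r=o["position"][:2]-V;a=np.degrees(np.arctan2(r[1],r[0]));print("finger lever-deg",a.round(1),"r",np.hypot(*r).round(4))
    b=np.radians(a);to([V[0]+.072*np.cos(b),V[1]+.072*np.sin(b),.062],a+90)
E
python3 -c "
from h import *
lv()"
```

```text
finger lever-deg -67.8 r 0.0754
t 14.68 pos [ 0.5645 -0.0974  0.0639] F [-0.03 -3.69 -1.64] yhead 42.0 q [-0.36  0.68  1.69 -0.01  0.77  0.48] w 0.0006
shift cm [ 0.19  0.11 -0.32] turn [0.344 0.005 0.002]
```

>>> arm_command([
  [0.05,0.4,-0.1,0,0,0,0],
  [0.05,0.4,-0.05,-0.02,0,0,0],
  [0,0.4,-0.03,-0.03,0,0,0],
  [0,0.4,-0.03,-0.04,0,0,0],
  [0,0.4,-0.03,-0.04,0,0,0],
  [0,0.4,-0.03,-0.04,0,0,0],
])

```text
time: 15.42
position: [0.5828, -0.0794, 0.0642]
tool_rot: [0.226, 0.666, -0.23, 0.672]
ft_force: [-0.7, -3.0, 0.7]
grip_width: 0.0002
```

```bash
python3 -c "
from h import *
lv()"
```

```text
finger lever-deg -47.9 r 0.0698
t 15.43 pos [ 0.5828 -0.0794  0.0642] F [-0.71 -3.    0.72] yhead 52.4 q [-0.32  0.69  1.65 -0.01  0.78  0.34] w 0.0002
shift cm [ 0.22 -0.04  0.21] turn [0.18  0.011 0.003]
```

>>> arm_command([
  [0.05,0.4,0.03,-0.03,0,0,0],
  [0.05,0.4,0.02,-0.05,0,0,0],
  [0,0.4,0,-0.06,0,0,0],
  [0,0.4,0,-0.06,0,0,0],
])

```text
time: 15.92
position: [0.5929, -0.0649, 0.0633]
tool_rot: [0.154, 0.687, -0.159, 0.693]
ft_force: [0.8, -3.6, 0.8]
grip_width: 0.0003
```

```bash
python3 -c "
from h import *
lv();p,d=optics.camera('side');cv2.imwrite('pics/l1.png',cv2.resize(p[160:300,190:350],None,fx=4.5,fy=4))"
```

```text
finger lever-deg -33.3 r 0.0681
t 15.93 pos [ 0.5929 -0.0649  0.0633] F [ 0.84 -3.56  0.76] yhead 64.5 q [-0.29  0.7   1.63 -0.01  0.8   0.16] w 0.0003
shift cm [ 0.14 -0.05  0.39] turn [0.135 0.01  0.004]
```

View pics/l1.png

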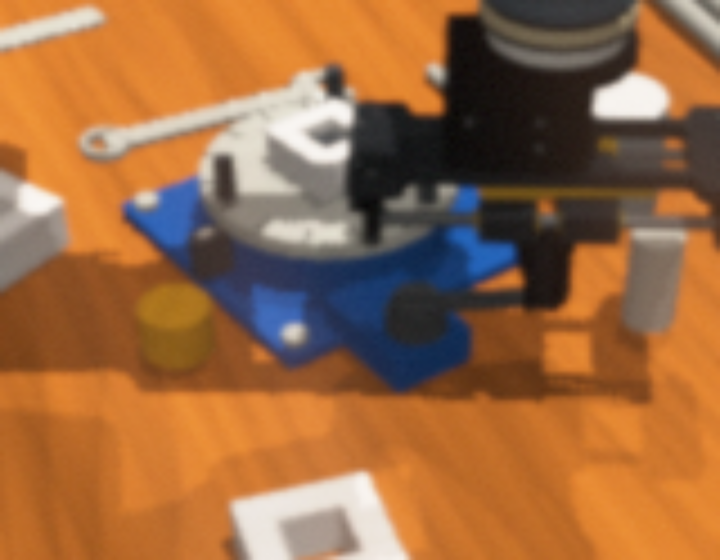

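The side crop shows the fingers at (545,270) behind the knob and the lever arm nearly at its stop. The gripper body clears the pegs and the tall bar at (655,290). Continuing in smaller steps while watching the force.

>>> arm_command([
  [0,0.3,0.08,-0.03,0,0,0],
  [0,0.3,0.03,-0.04,0,0,0],
])

```text
time: 16.23
position: [0.5953, -0.0612, 0.0634]
tool_rot: [0.125, 0.693, -0.133, 0.697]
ft_force: [-4.6, -16.0, 3.1]
grip_width: 0.0003
```

>>> arm_command([
  [0,0.3,0.03,-0.03,0,0,0],
])

```text
time: 16.35
position: [0.5955, -0.0616, 0.0634]
tool_rot: [0.111, 0.696, -0.123, 0.698]
ft_force: [-5.1, -14.4, 2.2]
grip_width: 0.0006
```

```bash
python3 -c "
from h import *
lv()"
```

```text
finger lever-deg -29.8 r 0.0685
t 16.35 pos [ 0.5955 -0.0616  0.0634] F [ -5.14 -14.42   2.21] yhead 70.9 q [-0.28  0.71  1.62 -0.02  0.81  0.07] w 0.0006
shift cm [ 0.14 -0.06  0.34] turn [0.187 0.007 0.016]
```

The force jumped to 15 N with no further motion, at the expected -29.8°, so the lever is at its stop. Now back off, lift and move away.

>>> arm_command([
  [0,-0.6,0,0,0,0,0],
  [0,-0.5,0,0,0,0,0],
  [-4,0,0,0,0,0,0],
  [-5,0,0,0,0,0,0],
  [-5,0,0,0,0,0,0],
  [0,-5,0,0,0,0,0],
  [0,-5,0,0,0,0,0],
  [0,-5,0,0,0,0,0],
  [0,-5,0,0,0,0,0],
  [0,-5,0,0,0,0,0],
  [0,0,0,0,0,0,0],
  [0,0,0,0,0,0,0],
])

```text
time: 17.85
position: [0.5089, -0.3048, 0.2085]
tool_rot: [0.114, 0.697, -0.117, 0.698]
ft_force: [0.4, -0.3, -0.8]
grip_width: 0.0004
```

```bash
python3 -c "
from h import *
lv();pegs('f')
p=cv2.imread('pics/f_top.png');a=np.load('top0.npz')['p']
cv2.imwrite('pics/ftop.png',cv2.resize(p[140:305,100:330],None,fx=3.4,fy=3.4,interpolation=2))
P=cloud('top',optics.camera('top')[1]);M=(P[...,2]>.066)&(P[...,2]<.085)&(np.hypot(P[...,0]-.606,P[...,1]+.0455)<.022);k=P[M].mean(0);r=k[:2]-V;print('knob',k,M.sum(),np.degrees(np.arctan2(r[1],r[0])))"
```

```text
finger lever-deg -95.6 r 0.2785
t 17.85 pos [ 0.5089 -0.3048  0.2085] F [ 0.45 -0.26 -0.81] yhead 71.2 q [-0.73  0.5   1.53 -0.    1.11 -0.4 ] w 0.0004
shift cm [14.58 20.15 -4.75] turn [1.34e+00 4.00e-03 1.00e-03]
top [(np.float64(-55.2), 22), (np.float64(66.4), 24), (np.float64(-174.8), 22)]
  knob [0.5473 0.0292 0.0616] 323
side [(np.float64(64.4), 36), (np.float64(-173.1), 49), (np.float64(-55.1), 44)]
  knob [0.5354 0.0423 0.0614] 203
knob [ 0.60718204 -0.04516172  0.07749317] 38 -13.858993473461592
```

View pics/ftop.png

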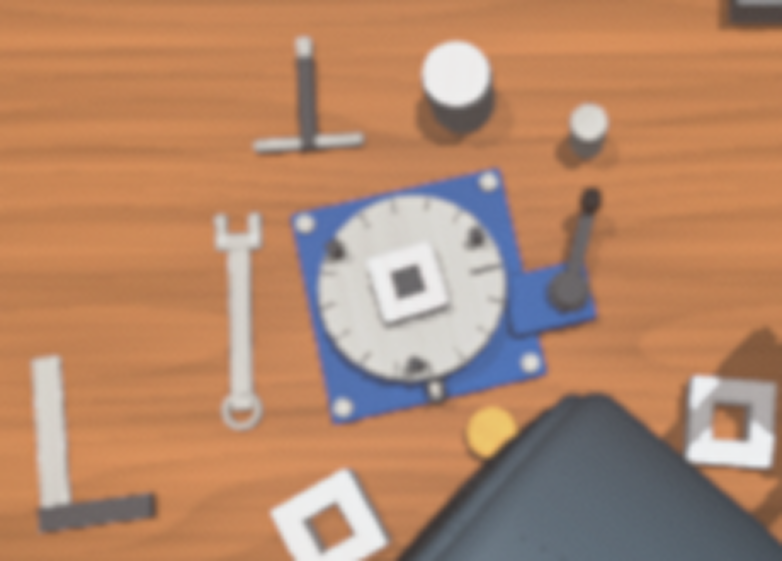

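The final view shows the long line at (488,268), 90° counter-clockwise from the pointer at (435,390). The blank is seated at (408,282), the lever is at its stop with the knob at (591,200), and the other things are where they were.

```bash
python3 -c "
from h import *
print(workorder.hand_in())"
```

```text
the job is handed in; nothing more can be done
None
```

I pushed the dial counter-clockwise exactly four clicks by one peg, checking after each click. I then pushed the lock lever's knob counter-clockwise to its stop, backed off, lifted clear and handed in at about 18 s.

- **Dial:** all three pegs had turned about 90°, and the long line is a quarter turn from the pointer. I saw no backward turn and no overrun. Peg pushes read up to about 6.5 N.
- **Lock lever:** it is at about 1.1 rad. It stopped moving there as the push force rose to about 15–17 N, the highest force I read.
- **Blank and other things:** the blank is still on its stub, and the bystanders visible in the last picture look unmoved. The screwdriver was outside that crop, so I did not check it.
- **Slips:** at the first approach the finger touched the peg early, at about 4–5 N and off its planned radius. I backed off and corrected before any click.
- **Measurement spread:** the two cameras differed by up to about 2° on peg angles, well under the 22.5° of one click.

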